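# Snap the pull handle onto the sprung plunger

### The arm

A 6-joint arm with a two-finger parallel gripper is mounted at the origin on a cart in front of the work surface, level with it; the furniture and walls round the work are solid. World frame = base frame: x ahead of the robot, y to its left, z up, the work surface at z = 0. Lengths are in m, angles in degrees, forces in N, time in s.
With the tool pointing down it reaches from about 0.375 to 0.9 m from the base axis. Payload 3.1 kg.
Tool frame: the origin (TCP) lies on the front face of the gripper's body, between the roots of the fingers; the fingertips stand 70 mm ahead of it and the grasp point (between the pads) lies 51 mm ahead of it (bot.tip_extent is the distance from the TCP to the fingertips, in m); z points along the fingers, x is the direction in which the jaws open and shut, and the axes are right-handed (so a half turn about z gives the same grasp; the last joint's range is limited). The gripper opens to 87 mm and grips with 3 to 60 N. Pads are 19 mm wide; open, the fingers measure 117 mm over their backs; the gripper's body (75 mm by 190 mm) begins 51 mm behind the grasp point.
Start: joints at [-86.66, 30.224, 82.088, -0, 67.689, -10.227], TCP at [0.147, -0.608, 0.292] pointing down, gripper open.
Joint ranges: [-176.69, 176.69], [-43.24, 126.21], [12.49, 139.97], [-82, 262], [0, 151.66], [-163.58, 163.58]. Speed limits (degrees/s): [159.86, 159.86, 180, 180, 180, 180].

### API

Orientations are given as a 3x3 rotation matrix whose columns are the frame's x, y, z axes.
In Python, from rig import bot, viewer, ticket gives the robot as it stands. The module is installed in compiled form; this text tells all that it offers.
- The arm moves only by the tool arm_command, never from a script. Its argument "targets" is a list of rows, each an object with "rot": the turn, a rotation vector about the tool's x, y, z in degrees, a list of three; "offset": the shift along the tool's x, y, z in cm, a list of three; "gripper": the closure, from 0 (fully open) to 1 (shut). A call has 1 to 8 rows; each row is the pose to reach, as a shift and turn from the pose commanded when the call began, along the tool's axes at that moment; what a row does not reach only later rows make up. A row lasts 1/10 s, in which the tool goes at most 50 mm and 8.59 degrees, less where a joint would pass 70% of its speed; a pose out of reach is approached as far as the arm can. A call with a gripper value outside its range is refused whole. The fingers move at their own pace and stop on an object; the grip force is fixed at half the most. Time passes only in rows, so rows that repeat a pose let the fingers close. It gives the time, the measured TCP pose, the force and the opening at its end, in the units of the state.
- bot.read_state(): the state, without advancing time (a new reading comes with each control period).
- viewer.capture(name): name is "side" or "top"; returns a dict with "frame" (420x560x3 uint8, red, green, blue), "fx", "fy", "cx", "cy" (pixels), "view" (4x4, takes a point from world to camera coordinates). Camera axes: x right, y down, z forward; pixel columns grow to the right and rows downward; lengths in m; the calibration is good to about 2 mm. A picture is of the moment at which its call begins. There is no depth.
- ticket.hand_in(): hands the job in, once; it reports no verdict.
The state is a dict: "time_s": time; "joint_positions": joint angles; "qvel": joint speeds; "tau": joint torques, N m; "position": TCP position; "tcp_rot": TCP orientation; "force": force on the tool from outside, world axes, zero at the start; "moment": the same for the moment, N m; "opening": opening from 0.0 (shut) to 1.0 (fully open).
Only numpy, scipy, OpenCV 4.12 (cv2) and the standard library are available. Lean on these libraries where they do the work, as an engineer would, in place of code of your own. Each camera call takes 0.05 s, during which the arm holds its last target. There are 200 camera calls.

### The job

Pick up the pull handle and push its snap-gate fork onto the near bar of the plunger's pull loop until the gate flicks shut behind the bar; the loop backs away by an unknown amount before it bears, so push on by feel, without ramming it. Then check the catch with a pull: draw the plunger out by about a centimetre with the handle, let it slide back, and let go of the handle standing upright on the worktop, still clipped to the loop. Leave the other tools where they lie.

Things in the scene. Friction and masses are not known exactly. Their poses are not given: they have to be found in the camera images.
- snap_handle: Loose pull handle, 0.23 kg: upright dark wooden grip 74 (x) x 20 (y) x 42 mm high, standing on the worktop, a steel fork at one end. Origin: centre of the grip's underside; z up, +x to the fork's mouth. Grip it across y. The 10 mm thick fork spans y -17 to +21 mm and ends at x = 84; throat bottom at x = 43, free inside from y -11 to +15.
- mouth (a point): Middle of the shut gate in the mouth of the handle's fork, at x 75, y 0.5, z 20 mm of the handle; axes as the handle's. The mouth is 16 mm wide (y), rounded at both sides; the bar fits within about 4 mm to either side of its middle, and the gate yields most easily when the bar meets it at the middle or nearer its free (-y) end.
- gate_arm (a joint): Angle (rad) of the fork's sprung gate, a steel tongue 23 mm long, 4 thick, hinged on the +y prong at x 75, y 13 mm. 0 = shut across the mouth, 1.5 = swung into the throat. It opens inwards only; the bar pushes it open with about 5 to 12 N (most near the hinge) and it flicks shut once the bar is some 25 mm inside. While it is shut the bar cannot get out.
- plunger_block: Grey block with a sprung plunger, fixed to the worktop. Origin: on the worktop under the near bar of the pull loop as it rests; z up, +x from the loop to the block: the direction to push the handle, its +x along this. The block (40 mm wide, 44 high, on a 74 mm wide foot) lies between x = 94 and 164 mm.
- loop_bar (a point): Middle of the near, upright bar (8 mm round) of the pull loop, 20 mm above the worktop; moves with the plunger. The loop is a steel stirrup in the plunger's x-z plane; its window, 20 mm high, reaches 34 mm behind the bar. The fork straddles the bar, a prong at either side, and the gate closes through the window.
- pliers: bystander: pliers lying on the worktop, 185 mm long; leave alone
- wrench: bystander: adjustable wrench lying on the worktop, 190 mm long; leave alone
- screwdriver: bystander: screwdriver lying on the worktop, 160 mm long; leave alone
- offcut: bystander: small wooden offcut 42x80x36 mm; leave alone
- pull_loop (a joint): Travel (m) of plunger and loop: 0 at rest, + drawn out towards the handle (stop +0.018), - pushed in. A weak spring (0.1 N/mm) centres it. Pushed, it first backs away by a lost motion of 7 to 34 mm, set inside the block, different each time and not to be seen; then it meets a buffer (about 10 N/mm) and can bear the push. Over 19 N between handle and plunger damages it.

How it is judged:
By the outcome, as a careful person would: the job done as asked, in the order asked, and still so for the second after the job is handed in, with the robot touching nothing.
It also fails if it takes over 61 s, if anything falls off the work surface, if the arm or the gripper's body presses on something with over 40 N, if the wrist force passes 120 N, or if a joint passes its speed limit or range.

## Working session

There is one attempt and no reset: what is moved stays moved. The work goes in short steps, Python scripts to look and compute and a tool call to move; the robot and the scene stay as the last step left them, time stands still between calls to the robot, and variables do not carry over. Pictures are saved under pics/ and viewed, about 8 in all and at most 12, crops included, and the job is handed in when it is done.

Besides the shell and the picture viewer there is one more tool, called after ">>>" as name([rows], argument=value, ...), one row to a line, values as JSON. arm_command: Moves the arm, as the interface text tells. Its arguments: {"type":"object","properties":{"targets":{"type":"array"}},"required":["targets"]}

```bash
mkdir -p pics
cat > h.py <<'E'
import numpy as np, cv2
from rig import bot, viewer, ticket
def cap(n,f):
    c=viewer.capture(n); cv2.imwrite('pics/'+f,c['frame'][:,:,::-1]); np.savez('pics/'+f+'.npz',**{k:c[k] for k in c}); return c
def ray(c,u,v):
    V=np.array(c['view']); R=V[:3,:3]; o=-R.T@V[:3,3]
    return o,R.T@np.array([(u-c['cx'])/c['fx'],(v-c['cy'])/c['fy'],1])
def onz(c,u,v,z):
    o,d=ray(c,u,v); return o+d*(z-o[2])/d[2]
def proj(c,p):
    V=np.array(c['view']); q=V[:3,:3]@np.array(p)+V[:3,3]
    return q[0]/q[2]*c['fx']+c['cx'],q[1]/q[2]*c['fy']+c['cy']
E
python3 - <<'E'
from h import *
for n in('top','side'):
    c=cap(n,n+'0.png'); print(n,c['fx'],c['cx'],c['cy'],ray(c,280,210))
s=bot.read_state(); print(s['position'],s['tcp_rot'],s['force'],s['opening'],s['time_s'])
E
```

```text
top 388.30902068216966 280.5581865546841 212.97838713289664 (array([ 0.43901956, -0.00756346,  1.18429628]), array([ 0.10760628,  0.00334194, -0.9942186 ]))
side 393.83310222829533 279.65054056975447 196.1141676330166 (array([0.36298124, 1.20775287, 0.64216985]), array([ 0.13485068, -0.87282848, -0.47035058]))
[ 0.14658813 -0.60701907  0.2913683 ] [[ 2.34577003e-01 -9.72097527e-01 -1.65812206e-04]
 [-9.72095551e-01 -2.34576864e-01  1.98339090e-03]
 [-1.96694509e-03 -3.04072584e-04 -9.99998019e-01]] [-0.23853173 -0.39214457 -0.50312052] 0.9986987262486361 0.1
```

View pics/top0.png

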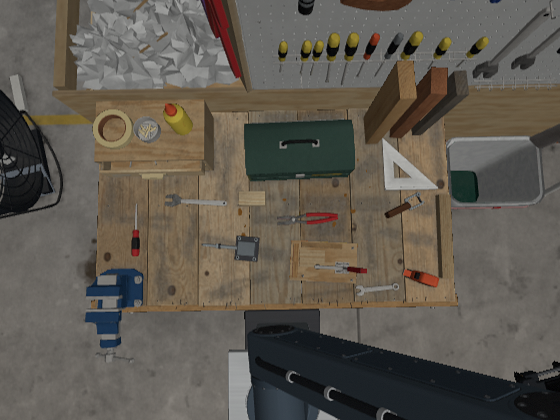

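View pics/side0.png

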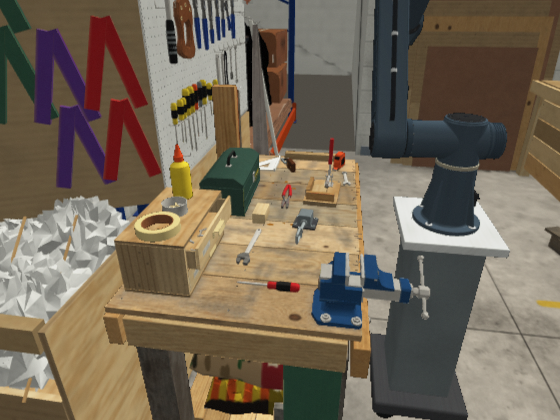

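Run:
```python
import cv2,numpy as np
t=cv2.imread('pics/top0.png'); s=cv2.imread('pics/side0.png')
a=cv2.resize(t[180:230,375:445],(560,400),interpolation=cv2.INTER_CUBIC)[:300]
a=cv2.resize(t[185:225,375:440],None,fx=6,fy=6,interpolation=cv2.INTER_CUBIC)
b=cv2.resize(t[228:268,197:262],None,fx=6,fy=6,interpolation=cv2.INTER_CUBIC)
c=cv2.resize(s[145:185,275:340],None,fx=6,fy=6,interpolation=cv2.INTER_CUBIC)
d=cv2.resize(s[203:243,265:330],None,fx=6,fy=6,interpolation=cv2.INTER_CUBIC)
cv2.imwrite('pics/crop0.png',np.vstack([np.hstack([a,b]),np.hstack([c,d])]))
```

```text
(no output)
```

View pics/crop0.png

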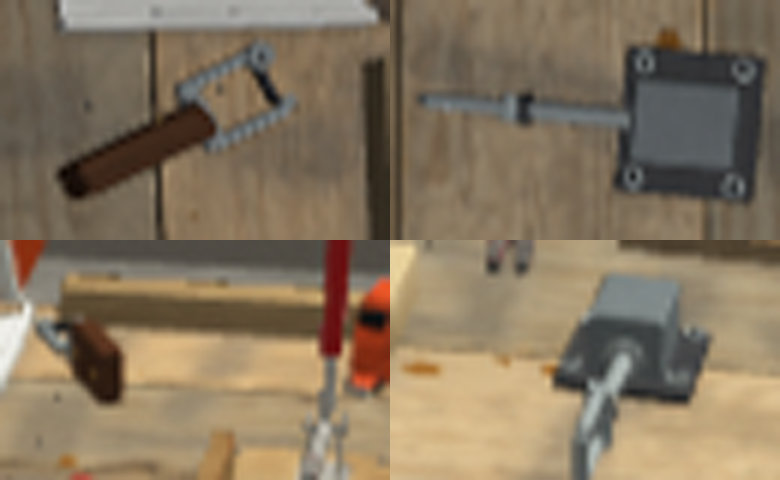

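Run:
```python
from h import *
t=dict(np.load('pics/top0.png.npz')); s=dict(np.load('pics/side0.png.npz'))
A=lambda x,y:(375+x/6-.4,185+y/6-.4); B=lambda x,y:(197+(x-390)/6-.4,228+y/6-.4)
C=lambda x,y:(275+x/6-.4,145+(y-240)/6-.4)
D=lambda x,y:(265+(x-390)/6-.4,203+(y-240)/6-.4)
f=t['frame'].astype(int); 
m=((f[...,0]-f[...,2]>18)&(f.sum(2)<210)).astype(np.uint8); w=np.zeros_like(m); w[198:222,383:412]=1; m*=w
n,l,st,ce=cv2.connectedComponentsWithStats(m); k=1+st[1:,4].argmax(); print(st[k],ce[k])
r=cv2.minAreaRect(np.argwhere(l==k)[:,::-1].astype(np.float32)); print(r)
for p in cv2.boxPoints(r): print('grip corner',onz(t,*p,.042)[:2])
print('grip cen',onz(t,*r[0],.042))
P={}
for n,q,z in [('hinge',(260,55),.025),('tip+',(268,48),.025),('tip-',(292,101),.025),('throat+',(183,92),.025),('throat-',(213,147),.025),('gripfwdL',(193,103),.042),('gripfwdR',(215,130),.042)]:
    P[n]=onz(t,*A(*q),z); print(n,P[n])
for n,q,z in [('f1',(628,47),.008),('f2',(762,62),.008),('f3',(755,200),.008),('f4',(618,185),.008),('b1',(638,83),.044),('b2',(738,83),.044),('b3',(734,167),.044),('b4',(632,165),.044),('end',(420,100),.034),('rod',(625,118),.024)]:
    P[n]=onz(t,*B(*q),z); print(n,P[n])
bc=sum(P[i] for i in('b1','b2','b3','b4'))/4; fc=sum(P[i] for i in('f1','f2','f3','f4'))/4
print('bc',bc,'fc',fc)
for a,b in (('f1','f2'),('f4','f3'),('f2','f3'),('f1','f4'),('b1','b2'),('b4','b3')):
    d=P[b]-P[a]; print(a,b,np.hypot(*d[:2])*1e3,np.degrees(np.arctan2(d[1],d[0])))
d=fc-P['end'];print('axis',np.hypot(*d[:2]),np.degrees(np.arctan2(d[1],d[0])))
print('px/mm',np.linalg.norm(onz(t,280,210,0)-onz(t,281,210,0)))
```

```text
[388 202  23  16 162] [398.5308642  209.35802469]
((398.0027160644531, 209.8162078857422), (10.293004989624023, 24.629690170288086), 53.97262954711914)
grip corner [ 0.54789751 -0.31365493]
grip corner [ 0.58985151 -0.37461191]
grip corner [ 0.56468056 -0.39121392]
grip corner [ 0.52290795 -0.33033297]
grip cen [ 0.55628348 -0.35240878  0.042     ]
hinge [ 0.60541255 -0.4198806   0.025     ]
tip+ [ 0.60887853 -0.42408422  0.025     ]
tip- [ 0.58184321 -0.43460915  0.025     ]
throat+ [ 0.58747189 -0.38033225  0.025     ]
throat- [ 0.55946905 -0.3938827   0.025     ]
gripfwdL [ 0.57972656 -0.37951268  0.042     ]
gripfwdR [ 0.56610674 -0.38964609  0.042     ]
f1 [0.49150538 0.13029725 0.008     ]
f2 [0.48262402 0.06276521 0.008     ]
f3 [0.41361285 0.06722433 0.008     ]
f4 [0.42241127 0.13586968 0.008     ]
b1 [0.47222993 0.12133215 0.044     ]
b2 [0.4712769  0.07247649 0.044     ]
b3 [0.43053025 0.07494209 0.044     ]
b4 [0.43245967 0.12458941 0.044     ]
end [0.46626113 0.2299529  0.034     ]
rod [0.45560577 0.13019318 0.024     ]
bc [0.45162419 0.09833503 0.044     ] fc [0.45253838 0.09903912 0.008     ]
f1 f2 68.11353990099877 -97.4921618760569
f4 f3 69.2069161664955 -97.30389453033798
f2 f3 69.15507755654369 176.30300661970645
f1 f4 69.31845725409529 175.3890768049915
b1 b2 48.86495910021932 -91.11752636434565
b4 b3 49.684799052718056 -92.2255334843362
axis 0.13163104569350834 -95.9840521288991
px/mm 0.0030676269702717045
```

>>> arm_command([
  {"rot": [0,0,-8],"offset": [-1.5,-4.5,0.4],"gripper": 0},
  {"rot": [0,0,-16],"offset": [-3,-9,0.8],"gripper": 0},
  {"rot": [0,0,-24],"offset": [-4.5,-13.5,1.2],"gripper": 0},
  {"rot": [0,0,-32],"offset": [-6,-18,1.6],"gripper": 0},
  {"rot": [0,0,-40],"offset": [-7.5,-22.5,2],"gripper": 0},
  {"rot": [0,0,-48],"offset": [-9,-27,2.4],"gripper": 0},
  {"rot": [0,0,-56],"offset": [-10.5,-31.5,3.2],"gripper": 0},
  {"rot": [0,0,-64],"offset": [-12,-36,4],"gripper": 0},
])

```text
time_s: 0.9
position: [0.4698, -0.4051, 0.2518]
tcp_rot: [[0.978, -0.21, -0.0], [-0.21, -0.978, 0.0], [-0.0, -0.0, -1.0]]
force: [0.9, -1.0, 0.5]
opening: 0.995
```

```bash
cat >> h.py <<'E'
def plan(xyz,yaw):
    s=bot.read_state(); R=np.array(s['tcp_rot']); y=np.degrees(np.arctan2(R[1,0],R[0,0]))
    print('t',round(s['time_s'],2),'pos',np.round(s['position'],4),'yaw',round(y,2),'tilt',np.round(R[:2,2],4),'F',np.round(s['force'],2),'M',np.round(s['moment'],2),'open',round(s['opening'],3))
    if xyz is not None: print('offset cm',np.round(R.T@(np.array(xyz)-s['position'])*100,2),'rotz',round(-(yaw-y),2))
E
python3 -c "
from h import *
plan([.5555,-.3535,.2],27)"
```

```text
t 0.9 pos [ 0.4698 -0.4051  0.2518] yaw -12.11 tilt [-0.0003  0.0003] F [ 0.9  -0.97  0.49] M [-0.11 -0.13  0.  ] open 0.995
offset cm [ 7.3  -6.84  5.17] rotz -39.11
```

>>> arm_command([
  {"rot": [0,0,-8],"offset": [2,-1.8,1],"gripper": 0},
  {"rot": [0,0,-16],"offset": [4,-3.6,2.2],"gripper": 0},
  {"rot": [0,0,-24],"offset": [6,-5.4,3.5],"gripper": 0},
  {"rot": [0,0,-32],"offset": [7.3,-6.84,5],"gripper": 0},
  {"rot": [0,0,-39.1],"offset": [7.3,-6.84,6.5],"gripper": 0},
  {"rot": [0,0,-39.1],"offset": [7.3,-6.84,7],"gripper": 0},
  {"rot": [0,0,-39.1],"offset": [7.3,-6.84,7],"gripper": 0},
])

```text
time_s: 1.6
position: [0.5538, -0.3549, 0.181]
tcp_rot: [[0.895, 0.446, -0.002], [0.446, -0.895, 0.002], [-0.001, -0.003, -1.0]]
force: [-0.6, 0.1, 0.3]
opening: 0.997
```

Run:
```python
from h import *
plan([.5555,-.3535,.075],27)
for n,b in (('top',(350,170)),('side',(255,120))):
    c=cap(n,n+'1.png'); 
    im=cv2.resize(c['frame'][b[1]:b[1]+75,b[0]:b[0]+100,::-1],None,fx=4,fy=4,interpolation=cv2.INTER_CUBIC)
    cv2.imwrite(f'pics/{n}1c.png',im)
cv2.imwrite('pics/c1.png',np.hstack([cv2.imread('pics/top1c.png'),cv2.imread('pics/side1c.png')]))
```

```text
t 1.6 pos [ 0.5538 -0.3549  0.181 ] yaw 26.51 tilt [-0.0023  0.002 ] F [-0.56  0.13  0.28] M [ 0.   -0.08  0.02] open 0.997
offset cm [ 0.23 -0.02 10.6 ] rotz -0.49
```

View pics/c1.png

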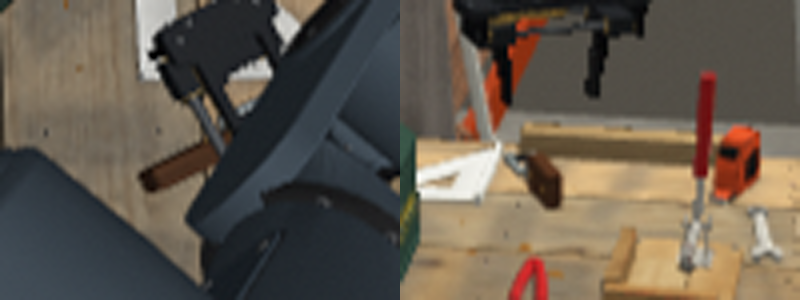

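>>> arm_command([
  {"rot": [0,0,-0.5],"offset": [0.2,0,2],"gripper": 0},
  {"rot": [0,0,-0.5],"offset": [0.2,0,4.5],"gripper": 0},
  {"rot": [0,0,-0.5],"offset": [0.2,0,6.5],"gripper": 0},
  {"rot": [0,0,-0.5],"offset": [0.2,0,8],"gripper": 0},
  {"rot": [0,0,-0.5],"offset": [0.2,0,9.5],"gripper": 0},
  {"rot": [0,0,-0.5],"offset": [0.2,0,10.4],"gripper": 0},
  {"rot": [0,0,-0.5],"offset": [0.2,0,10.5],"gripper": 0},
  {"rot": [0,0,-0.5],"offset": [0.2,0,10.5],"gripper": 0.3},
])

```text
time_s: 2.5
position: [0.5565, -0.3547, 0.0774]
tcp_rot: [[0.89, 0.456, 0.0], [0.456, -0.89, -0.0], [0.0, 0.0, -1.0]]
force: [1.0, 0.3, -0.3]
opening: 0.966
```

>>> arm_command([
  {"rot": [0,0,0],"offset": [0,0,0],"gripper": 0.5},
  {"rot": [0,0,0],"offset": [0,0,0],"gripper": 0.6},
  {"rot": [0,0,0],"offset": [0,0,0],"gripper": 0.7},
  {"rot": [0,0,0],"offset": [0,0,0],"gripper": 1},
  {"rot": [0,0,0],"offset": [0,0,0],"gripper": 1},
  {"rot": [0,0,0],"offset": [0,0,0],"gripper": 1},
])

```text
time_s: 3.1
position: [0.5563, -0.3544, 0.0773]
tcp_rot: [[0.89, 0.457, 0.0], [0.457, -0.89, -0.0], [0.0, 0.0, -1.0]]
force: [-0.6, 0.0, 0.6]
opening: 0.449
```

```bash
python3 -c "
from h import *
plan([.5555,-.3535,.075],27)"
```

```text
t 3.1 pos [ 0.5563 -0.3544  0.0773] yaw 27.17 tilt [ 0.0001 -0.0001] F [-0.61  0.03  0.58] M [-0.02 -0.16  0.02] open 0.449
offset cm [-0.03 -0.12  0.23] rotz 0.17
```

>>> arm_command([
  {"rot": [0,0,0],"offset": [0,0,0.2],"gripper": 1},
  {"rot": [0,0,0],"offset": [0,0,0.2],"gripper": 1},
  {"rot": [0,0,0],"offset": [0,0,0.2],"gripper": 1},
  {"rot": [0,0,0],"offset": [0,0,0.2],"gripper": 1},
  {"rot": [0,0,0],"offset": [0,0,0.2],"gripper": 1},
  {"rot": [0,0,0],"offset": [0,0,0.2],"gripper": 1},
  {"rot": [0,0,0],"offset": [0,0,0.2],"gripper": 1},
])

```text
time_s: 3.8
position: [0.556, -0.3543, 0.075]
tcp_rot: [[0.89, 0.457, -0.001], [0.457, -0.89, 0.0], [-0.0, -0.001, -1.0]]
force: [0.0, -0.2, -2.2]
opening: 0.228
```

```bash
python3 -c "
from h import *
plan([.5555,-.3535,.075],27)"
```

```text
t 3.8 pos [ 0.556  -0.3543  0.075 ] yaw 27.17 tilt [-0.0005  0.0004] F [ 0.02 -0.16 -2.24] M [ 0.06 -0.12  0.02] open 0.228
offset cm [-0.01 -0.1  -0.  ] rotz 0.17
```

>>> arm_command([
  {"rot": [0,0,0],"offset": [0,0,-1],"gripper": 1},
  {"rot": [0,0,0],"offset": [0,0,-3],"gripper": 1},
  {"rot": [0,0,0],"offset": [0,0,-5.5],"gripper": 1},
  {"rot": [0,0,0],"offset": [0,0,-8],"gripper": 1},
  {"rot": [0,0,0],"offset": [0,0,-11],"gripper": 1},
  {"rot": [0,0,0],"offset": [0,0,-13.5],"gripper": 1},
  {"rot": [0,0,0],"offset": [0,0,-15],"gripper": 1},
  {"rot": [0,0,0],"offset": [0,0,-15],"gripper": 1},
])

```text
time_s: 4.6
position: [0.5572, -0.3553, 0.2283]
tcp_rot: [[0.89, 0.457, 0.004], [0.457, -0.89, -0.004], [0.002, 0.005, -1.0]]
force: [0.4, 0.1, -2.2]
opening: 0.232
```

```bash
python3 -c "
from h import *
plan([.4764,.3304,.225],-6)"
```

```text
t 4.6 pos [ 0.5572 -0.3553  0.2283] yaw 27.17 tilt [ 0.0043 -0.0039] F [ 0.39  0.07 -2.17] M [ 0.01 -0.14 -0.  ] open 0.232
offset cm [ 2.412e+01 -6.470e+01  3.000e-02] rotz 33.17
```

>>> arm_command([
  {"rot": [0,0,0],"offset": [0.7,-2,0],"gripper": 1},
  {"rot": [0,0,0],"offset": [2,-5.5,0],"gripper": 1},
  {"rot": [0,0,0],"offset": [3.5,-9.5,0],"gripper": 1},
  {"rot": [0,0,0],"offset": [5,-13.5,0],"gripper": 1},
  {"rot": [0,0,0],"offset": [6.5,-17.5,0],"gripper": 1},
  {"rot": [0,0,0],"offset": [8,-21.5,0],"gripper": 1},
  {"rot": [0,0,0],"offset": [9.5,-25.5,0],"gripper": 1},
  {"rot": [0,0,0],"offset": [11,-29.5,0],"gripper": 1},
])

```text
time_s: 5.4
position: [0.5182, -0.04, 0.224]
tcp_rot: [[0.89, 0.456, -0.003], [0.456, -0.89, 0.001], [-0.002, -0.002, -1.0]]
force: [0.5, 0.8, -2.5]
opening: 0.227
```

>>> arm_command([
  {"rot": [0,0,0],"offset": [1.5,-4,0],"gripper": 1},
  {"rot": [0,0,0],"offset": [3,-8,0],"gripper": 1},
  {"rot": [0,0,0],"offset": [4.5,-12,0],"gripper": 1},
  {"rot": [0,0,0],"offset": [6,-16,0],"gripper": 1},
  {"rot": [0,0,0],"offset": [7.5,-20,0],"gripper": 1},
  {"rot": [0,0,0],"offset": [9,-24,0],"gripper": 1},
  {"rot": [0,0,0],"offset": [10.5,-28,0],"gripper": 1},
  {"rot": [0,0,0],"offset": [11.5,-30.5,0],"gripper": 1},
])

```text
time_s: 6.2
position: [0.4809, 0.2846, 0.2239]
tcp_rot: [[0.889, 0.458, -0.002], [0.458, -0.889, -0.0], [-0.002, -0.001, -1.0]]
force: [0.1, -0.8, -1.8]
opening: 0.233
```

```bash
python3 -c "
from h import *
plan([.4764,.3304,.14],-6)"
```

```text
t 6.2 pos [0.4809 0.2846 0.2239] yaw 27.28 tilt [-0.0025 -0.0001] F [ 0.09 -0.82 -1.77] M [ 0.03 -0.15  0.05] open 0.233
offset cm [ 1.72 -4.27  8.39] rotz 33.28
```

>>> arm_command([
  {"rot": [0,0,7],"offset": [0.6,-1.5,0],"gripper": 1},
  {"rot": [0,0,14],"offset": [1.2,-3,0],"gripper": 1},
  {"rot": [0,0,21],"offset": [1.7,-4.2,1],"gripper": 1},
  {"rot": [0,0,28],"offset": [1.7,-4.2,3],"gripper": 1},
  {"rot": [0,0,33.2],"offset": [1.7,-4.2,5.5],"gripper": 1},
  {"rot": [0,0,33.2],"offset": [1.7,-4.2,7.5],"gripper": 1},
  {"rot": [0,0,33.2],"offset": [1.7,-4.2,8.4],"gripper": 1},
  {"rot": [0,0,33.2],"offset": [1.7,-4.2,8.4],"gripper": 1},
])

```text
time_s: 7.0
position: [0.4772, 0.3266, 0.1391]
tcp_rot: [[0.994, -0.105, -0.005], [-0.105, -0.994, -0.002], [-0.004, 0.002, -1.0]]
force: [-0.6, 0.6, -2.5]
opening: 0.226
```

Run:
```python
from h import *
plan([.4764,.3304,.077],-6)
b=(150,205); c=cap('top','top2.png'); im1=cv2.resize(c['frame'][b[1]:b[1]+75,b[0]:b[0]+120,::-1],None,fx=6,fy=6,interpolation=cv2.INTER_CUBIC)
c=cap('side','side2.png')
b=(260,190); im2=cv2.resize(c['frame'][b[1]:b[1]+75,b[0]:b[0]+100,::-1],None,fx=4,fy=4,interpolation=cv2.INTER_CUBIC)
cv2.imwrite('pics/c2.png',im1);cv2.imwrite('pics/c2s.png',im2)
```

```text
t 7.0 pos [0.4772 0.3266 0.1391] yaw -6.03 tilt [-0.0045 -0.0019] F [-0.58  0.59 -2.45] M [ 0.   -0.04 -0.02] open 0.226
offset cm [-0.09 -0.38  6.21] rotz -0.03
```

View pics/c2.png

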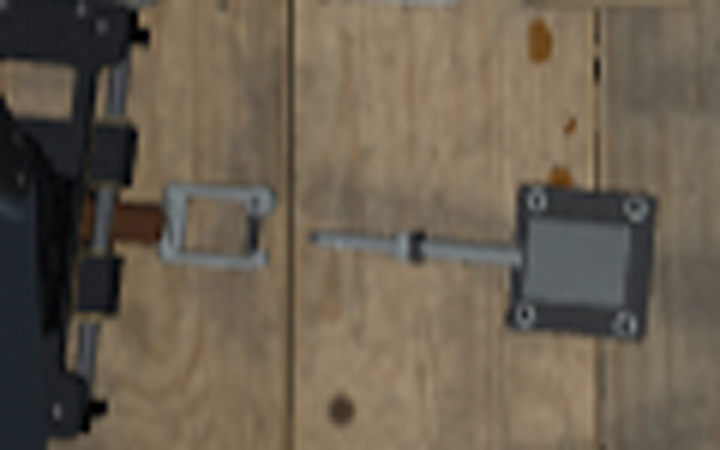

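```bash
cat > m.py <<'E'
from h import *
def meas(c,zh,cols_loop,rows_loop,cols_f,rows_f):
    f=c['frame'].astype(float)
    w=np.clip((25-(f[...,0]-f[...,2]))/25,0,1)   # grey weight (wood is warm)
    def line(cols,rows,z):
        P=[]
        for u in range(*cols):
            ww=w[rows[0]:rows[1],u]
            if ww.sum()>.5: P.append(onz(c,u,(ww*np.arange(*rows)).sum()/ww.sum(),z)[:2])
        P=np.array(P); a=cv2.fitLine(P.astype(np.float32),cv2.DIST_HUBER,0,1e-4,1e-4).ravel().astype(float)
        if a[1]>0: a[:2]*=-1
        r=(P-a[2:])@np.array([-a[1],a[0]]); 
        print(len(P),'ang',round(np.degrees(np.arctan2(a[1],a[0])),2),'pt',np.round(a[2:],4),'res mm',round(r.std()*1e3,2)); return a
    return line,w
E
python3 - <<'E'
from m import *
c=dict(np.load('pics/top2.png.npz'))
line,w=meas(c,0,0,0,0,0)
print((w[232:252,200:206]*9).astype(int).T)
print((w[232:254,176:197]*9).astype(int))
l=line((203,234),(240,252),.034)
up=line((181,192),(233,240),.089); lo=line((181,192),(245,252),.089)
E
```

```text
[[0 0 0 0 0 0 0 0 0 0 0 0 0 0 0 0 0 0 0 0]
 [0 0 0 0 0 0 0 0 0 0 0 0 0 0 0 0 0 0 0 0]
 [0 0 0 0 0 0 0 0 0 0 0 1 9 3 0 0 0 0 0 0]
 [0 0 0 0 0 0 0 0 0 0 0 2 9 9 0 0 0 0 0 0]
 [0 0 0 0 0 0 0 0 0 0 0 2 9 9 0 0 0 0 0 0]
 [0 0 0 0 0 0 0 0 0 0 0 3 9 9 0 0 0 0 0 0]]
[[0 0 0 0 0 0 0 0 0 0 0 0 0 0 0 0 0 0 0 0 0]
 [0 0 0 0 0 0 0 0 0 0 0 0 0 0 0 0 0 0 0 0 0]
 [0 0 0 0 0 0 0 0 0 0 0 0 0 0 0 0 0 0 0 0 0]
 [0 0 4 5 3 2 1 0 0 0 0 0 0 0 0 0 1 2 0 0 0]
 [0 1 9 9 9 9 9 9 9 9 9 9 9 8 8 8 9 9 8 2 0]
 [0 5 9 9 9 9 6 6 7 8 9 9 9 9 9 9 9 9 9 9 0]
 [0 8 9 9 9 3 0 0 0 0 2 3 3 5 7 9 9 9 9 9 0]
 [3 8 9 9 9 0 0 0 0 0 0 0 0 0 1 9 9 9 9 9 0]
 [0 4 9 9 9 0 0 0 0 0 0 0 0 0 0 9 9 9 9 0 0]
 [0 1 9 9 9 0 0 0 0 0 0 0 0 0 0 7 9 3 0 0 0]
 [0 3 9 9 9 0 0 0 0 0 0 0 0 0 0 7 9 1 0 0 0]
 [0 6 9 9 9 0 0 0 0 0 0 0 0 0 0 9 9 1 0 0 0]
 [0 9 9 9 8 0 0 0 0 0 0 0 0 0 0 9 9 0 0 0 0]
 [5 9 9 9 7 0 0 0 0 0 0 0 0 0 1 9 9 0 0 0 0]
 [7 9 9 9 7 0 0 0 0 0 0 0 0 0 1 9 9 2 0 0 0]
 [4 9 9 9 9 9 9 8 7 7 7 5 5 4 4 8 9 9 9 0 0]
 [0 6 6 6 7 9 9 9 9 9 9 9 9 9 9 9 9 9 9 0 0]
 [0 0 0 0 0 0 1 2 3 4 5 6 7 7 7 8 8 4 0 0 0]
 [0 0 0 0 0 0 0 0 0 0 0 0 0 0 0 1 0 0 0 0 0]
 [0 0 0 0 0 0 0 0 0 0 0 0 0 0 0 0 0 0 0 0 0]
 [0 0 0 0 0 0 0 0 0 0 0 0 0 0 0 0 0 0 0 0 0]
 [0 0 0 0 0 0 0 0 0 0 0 0 0 0 0 0 0 0 0 0 0]]
31 ang -96.46 pt [0.4619 0.185 ] res mm 0.42
11 ang -94.27 pt [0.4874 0.2641] res mm 0.57
11 ang -94.15 pt [0.4559 0.2639] res mm 0.92
```

>>> arm_command([
  {"rot": [0,0,0],"offset": [0,-0.4,1],"gripper": 1},
  {"rot": [0,0,0.4],"offset": [0.1,-0.4,2.5],"gripper": 1},
  {"rot": [0,0,0.4],"offset": [0.1,-0.4,4],"gripper": 1},
  {"rot": [0,0,0.4],"offset": [0.1,-0.4,5],"gripper": 1},
  {"rot": [0,0,0.4],"offset": [0.1,-0.4,5.8],"gripper": 1},
  {"rot": [0,0,0.4],"offset": [0.1,-0.4,6.2],"gripper": 1},
  {"rot": [0,0,0.4],"offset": [0.1,-0.4,6.2],"gripper": 1},
  {"rot": [0,0,0.4],"offset": [0.1,-0.4,6.2],"gripper": 1},
])

```text
time_s: 7.9
position: [0.48, 0.3312, 0.0794]
tcp_rot: [[0.994, -0.112, 0.0], [-0.112, -0.994, 0.0], [0.0, -0.0, -1.0]]
force: [-0.5, -0.2, -2.0]
opening: 0.226
```

Run:
```python
from m import *
plan([.4764,.3304,.076],-6.4)
b=(150,205); c=cap('top','top3.png'); im1=cv2.resize(c['frame'][b[1]:b[1]+75,b[0]:b[0]+120,::-1],None,fx=6,fy=6,interpolation=cv2.INTER_CUBIC)
cv2.imwrite('pics/c3.png',im1)
line,w=meas(c,0,0,0,0,0)
print((w[232:254,176:210]*9).astype(int))
```

```text
t 7.9 pos [0.48   0.3312 0.0794] yaw -6.43 tilt [0.0004 0.0002] F [-0.49 -0.2  -1.96] M [ 0.04 -0.09  0.01] open 0.226
offset cm [-0.35  0.12  0.34] rotz -0.03
[[6 0 0 0 0 0 0 0 0 0 0 0 0 0 0 0 0 0 0 0 0 0 0 0 0 0 0 0 0 0 0 0 0 0]
 [6 0 0 0 0 0 0 0 0 0 0 0 0 0 0 0 0 0 0 0 0 0 0 0 0 0 0 0 0 0 0 0 0 0]
 [3 0 0 0 0 0 0 0 0 0 0 0 0 0 0 0 0 0 0 0 0 0 0 0 0 0 0 0 0 0 0 0 0 0]
 [0 0 0 0 0 0 6 6 6 3 3 2 2 3 2 2 0 0 0 0 0 0 0 0 0 0 0 0 0 0 0 0 0 0]
 [0 0 0 0 0 6 9 9 9 9 9 9 9 9 9 9 7 8 8 8 9 7 3 0 0 0 0 0 0 0 0 0 0 0]
 [0 0 0 0 0 9 9 9 9 6 7 7 7 7 9 9 9 9 9 9 9 9 9 0 0 0 0 0 0 0 0 0 0 0]
 [0 0 0 0 0 9 9 9 9 0 0 0 0 0 2 2 3 3 9 9 9 9 9 0 0 0 0 0 0 0 0 1 0 0]
 [0 0 0 0 0 9 9 9 9 0 0 0 0 0 0 0 0 0 8 9 9 9 9 0 0 0 0 0 0 0 0 1 1 0]
 [0 0 0 0 0 5 9 9 9 0 0 0 0 0 0 0 0 0 5 9 7 3 3 0 0 0 0 0 0 0 0 1 0 0]
 [0 0 0 0 0 5 9 9 7 0 0 0 0 0 0 0 0 0 6 9 0 0 0 0 0 0 0 0 0 0 0 0 0 0]
 [0 0 0 0 0 7 9 9 5 0 0 0 0 0 0 0 0 0 6 9 0 0 0 0 0 0 0 0 0 0 0 0 0 0]
 [0 0 0 0 0 9 9 9 4 0 0 0 0 0 0 0 0 0 9 9 0 0 0 0 0 0 1 2 2 3 2 3 2 1]
 [0 0 0 0 3 9 9 9 2 0 0 0 0 0 0 0 0 0 9 9 0 0 0 0 0 0 9 9 9 9 9 9 9 9]
 [0 0 0 0 6 9 9 9 2 0 0 0 0 0 0 0 0 0 9 7 0 0 0 0 0 0 3 9 9 9 9 9 9 9]
 [0 0 0 0 9 9 9 9 9 7 8 5 6 3 3 3 0 0 7 9 5 4 0 0 0 0 0 0 0 0 4 3 2 6]
 [0 0 0 0 5 8 7 9 9 9 9 9 9 9 9 9 9 9 9 9 9 9 0 0 0 0 0 0 0 0 0 0 0 0]
 [0 0 0 0 0 0 0 2 2 2 5 5 7 7 7 7 9 8 9 7 6 0 0 0 0 0 0 0 0 0 0 0 0 0]
 [0 0 0 0 0 0 0 0 0 0 0 0 0 0 0 0 0 0 1 0 0 0 0 0 0 0 0 0 0 0 0 0 0 0]
 [0 0 0 0 0 0 0 0 0 0 0 0 0 0 0 0 0 0 0 0 0 0 0 0 0 0 0 0 0 0 0 0 0 0]
 [0 0 0 0 0 0 0 0 0 0 0 0 0 0 0 0 0 0 0 0 0 0 0 0 0 0 0 0 0 0 0 0 0 0]
 [0 0 0 0 0 0 0 0 0 0 0 0 0 0 0 0 0 0 0 0 0 0 0 0 0 0 0 0 0 0 0 0 0 0]
 [0 0 0 0 0 0 0 0 0 0 0 0 0 0 0 0 0 0 0 0 0 0 0 0 0 0 0 0 0 0 0 0 0 0]]
```

View pics/c3.png

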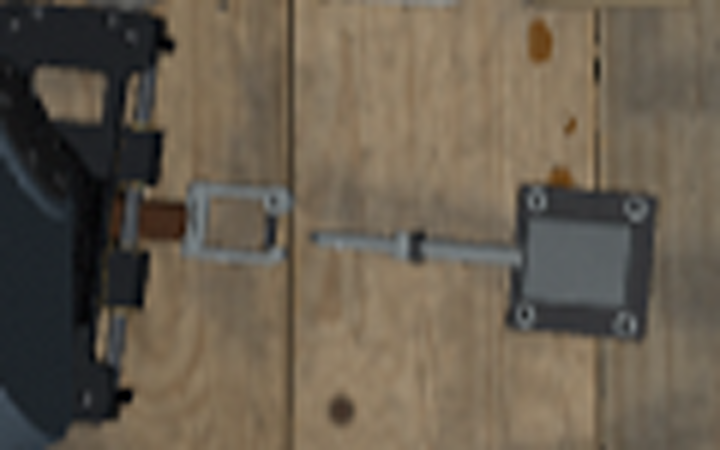

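>>> arm_command([
  {"rot": [0,0,0],"offset": [-0.1,0,0.2],"gripper": 1},
  {"rot": [0,0,0],"offset": [-0.1,0,0.25],"gripper": 1},
  {"rot": [0,0,0],"offset": [-0.1,0.4,0.25],"gripper": 1},
  {"rot": [0,0,0],"offset": [-0.1,0.8,0.25],"gripper": 1},
  {"rot": [0,0,0],"offset": [-0.1,1.2,0.25],"gripper": 1},
  {"rot": [0,0,0],"offset": [-0.1,1.5,0.25],"gripper": 1},
  {"rot": [0,0,0],"offset": [-0.1,1.7,0.25],"gripper": 1},
  {"rot": [0,0,0],"offset": [-0.1,1.7,0.25],"gripper": 1},
])

```text
time_s: 8.75
position: [0.4769, 0.3139, 0.0768]
tcp_rot: [[0.994, -0.113, -0.0], [-0.113, -0.994, -0.0], [-0.0, 0.0, -1.0]]
force: [-0.3, 0.1, -2.3]
opening: 0.224
```

Run:
```python
from m import *
plan([.4764,.3304,.076],-6.4)
b=(170,225); c=cap('top','top4.png'); im1=cv2.resize(c['frame'][b[1]:b[1]+40,b[0]:b[0]+70,::-1],None,fx=10,fy=10,interpolation=cv2.INTER_CUBIC)
cv2.imwrite('pics/c4.png',im1)
```

```text
t 8.75 pos [0.4769 0.3139 0.0768] yaw -6.46 tilt [-0.0002 -0.0001] F [-0.27  0.11 -2.32] M [ 0.03 -0.12 -0.01] open 0.224
offset cm [-0.24 -1.63  0.08] rotz -0.06
```

View pics/c4.png

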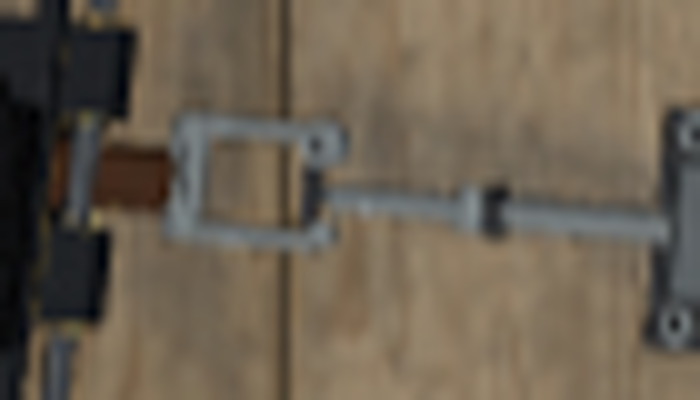

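>>> arm_command([
  {"rot": [0,0,0],"offset": [0,0.15,0],"gripper": 1},
  {"rot": [0,0,0],"offset": [0,0.3,0],"gripper": 1},
  {"rot": [0,0,0],"offset": [0,0.45,0],"gripper": 1},
  {"rot": [0,0,0],"offset": [0,0.6,0],"gripper": 1},
  {"rot": [0,0,0],"offset": [0,0.75,0],"gripper": 1},
  {"rot": [0,0,0],"offset": [0,0.9,0],"gripper": 1},
  {"rot": [0,0,0],"offset": [0,1.0,0],"gripper": 1},
])

```text
time_s: 9.5
position: [0.4759, 0.3043, 0.0768]
tcp_rot: [[0.994, -0.112, 0.0], [-0.112, -0.994, 0.0], [0.0, -0.0, -1.0]]
force: [1.1, 1.4, -2.2]
opening: 0.226
```

```bash
python3 -c "
from h import *
plan(None,0)"
```

```text
t 9.5 pos [0.4759 0.3043 0.0768] yaw -6.44 tilt [0.0003 0.0002] F [ 1.12  1.4  -2.15] M [ 0.14 -0.09 -0.  ] open 0.226
```

>>> arm_command([
  {"rot": [0,0,0],"offset": [0,0.1,0],"gripper": 1},
  {"rot": [0,0,0],"offset": [0,0.2,0],"gripper": 1},
  {"rot": [0,0,0],"offset": [0,0.3,0],"gripper": 1},
  {"rot": [0,0,0],"offset": [0,0.4,0],"gripper": 1},
  {"rot": [0,0,0],"offset": [0,0.5,0],"gripper": 1},
  {"rot": [0,0,0],"offset": [0,0.6,0],"gripper": 1},
  {"rot": [0,0,0],"offset": [0,0.7,0],"gripper": 1},
  {"rot": [0,0,0],"offset": [0,0.8,0],"gripper": 1},
])

```text
time_s: 10.3
position: [0.475, 0.2964, 0.0768]
tcp_rot: [[0.994, -0.112, 0.0], [-0.112, -0.994, 0.0], [0.0, -0.0, -1.0]]
force: [0.2, 1.9, -1.8]
opening: 0.229
```

```bash
cat > st.py <<'E'
import sys; from m import *
plan(None,0); c=cap('top',sys.argv[1]+'.png')
for n in ('top4.png',sys.argv[1]+'.png'):
    f=np.load('pics/'+n+'.npz')['frame'].sum(2)/3
    g=f[243:249,205:240]; cols=g.mean(0); w=np.clip(cols.mean()-15-cols,0,None); w[27:]=0; i=w.argmax(); sl=slice(max(i-2,0),i+3)
    print(n,'sleeve col',round(205+(w[sl]*np.arange(35)[sl]).sum()/w[sl].sum(),2), 'loop row prof',cols[:30].astype(int))
E
python3 st.py top5
```

```text
t 10.3 pos [0.475  0.2964 0.0768] yaw -6.43 tilt [0.0003 0.0002] F [ 0.15  1.91 -1.79] M [ 0.3  -0.19  0.05] open 0.229
top4.png sleeve col 218.96 loop row prof [104 112 110 108 103 105 110 109 107 109 102 116 123  72  50  74 105 104
 104 105 105 106 105 104 106 104 103 104 101 105]
top5.png sleeve col 224.41 loop row prof [ 97  62  70 100  97 105 110 109 107 109 106 106 114 111 107  92 112 119
  86  55  63 105 105 104 105 104 103 104 102 105]
```

>>> arm_command([
  {"rot": [0,0,0],"offset": [0,0.1,0],"gripper": 1},
  {"rot": [0,0,0],"offset": [0,0.2,0],"gripper": 1},
  {"rot": [0,0,0],"offset": [0,0.3,0],"gripper": 1},
  {"rot": [0,0,0],"offset": [0,0.4,0],"gripper": 1},
  {"rot": [0,0,0],"offset": [0,0.5,0],"gripper": 1},
  {"rot": [0,0,0],"offset": [0,0.6,0],"gripper": 1},
  {"rot": [0,0,0],"offset": [0,0.7,0],"gripper": 1},
  {"rot": [0,0,0],"offset": [0,0.8,0],"gripper": 1},
])

```text
time_s: 11.15
position: [0.4741, 0.2885, 0.0768]
tcp_rot: [[0.994, -0.112, 0.0], [-0.112, -0.994, 0.0], [0.0, -0.0, -1.0]]
force: [0.9, 3.1, -2.2]
opening: 0.226
```

```bash
python3 st.py top6
```

```text
t 11.15 pos [0.4741 0.2885 0.0768] yaw -6.43 tilt [0.0003 0.0002] F [ 0.89  3.12 -2.2 ] M [ 0.51 -0.26  0.05] open 0.226
top4.png sleeve col 218.96 loop row prof [104 112 110 108 103 105 110 109 107 109 102 116 123  72  50  74 105 104
 104 105 105 106 105 104 106 104 103 104 101 105]
top6.png sleeve col 209.16 loop row prof [106 109 111  79  55  73 102 108 107 109 107 106 114 111 107 101 105 106
  94 113 121  76  56  76 106 105 103 104 102 105]
```

>>> arm_command([
  {"rot": [0,0,0],"offset": [0,0.1,0],"gripper": 1},
  {"rot": [0,0,0],"offset": [0,0.2,0],"gripper": 1},
  {"rot": [0,0,0],"offset": [0,0.3,0],"gripper": 1},
  {"rot": [0,0,0],"offset": [0,0.4,0],"gripper": 1},
  {"rot": [0,0,0],"offset": [0,0.5,0],"gripper": 1},
  {"rot": [0,0,0],"offset": [0,0.6,0],"gripper": 1},
  {"rot": [0,0,0],"offset": [0,0.7,0],"gripper": 1},
  {"rot": [0,0,0],"offset": [0,0.7,0],"gripper": 1},
])

```text
time_s: 12.0
position: [0.4735, 0.2815, 0.0768]
tcp_rot: [[0.994, -0.112, 0.001], [-0.112, -0.994, 0.0], [0.001, -0.0, -1.0]]
force: [1.0, 4.1, -1.9]
opening: 0.23
```

```bash
sed -i 's/w\[27:\]=0/w[27:]=0; w[:12]=0/; s/,.loop row prof.*$/)/' st.py; python3 st.py top7
```

```text
t 12.0 pos [0.4735 0.2815 0.0768] yaw -6.44 tilt [0.0006 0.0003] F [ 0.98  4.09 -1.87] M [ 0.61 -0.35  0.1 ] open 0.23
top4.png sleeve col 218.96 loop row prof [104 112 110 108 103 105 110 109 107 109 102 116 123  72  50  74 105 104
 104 105 105 106 105 104 106 104 103 104 101 105]
top7.png sleeve col 228.71 loop row prof [106 109 109 108 100  73  55  82 108 107 107 106 114 111 107 101 105 105
 104 104 100 116 122  73  58  91 104 104 102 105]
```

>>> arm_command([
  {"rot": [0,0,0],"offset": [0,0.1,0],"gripper": 1},
  {"rot": [0,0,0],"offset": [0,0.2,0],"gripper": 1},
  {"rot": [0,0,0],"offset": [0,0.3,0],"gripper": 1},
  {"rot": [0,0,0],"offset": [0,0.4,0],"gripper": 1},
  {"rot": [0,0,0],"offset": [0,0.5,0],"gripper": 1},
  {"rot": [0,0,0],"offset": [0,0.6,0],"gripper": 1},
])

```text
time_s: 12.65
position: [0.4724, 0.2757, 0.0768]
tcp_rot: [[0.994, -0.113, -0.0], [-0.113, -0.994, 0.0], [-0.0, -0.0, -1.0]]
force: [0.8, 6.3, -1.7]
opening: 0.223
```

```bash
sed -i 's/^    print(n,.*$/    print(n,"sleeve",round(205+(w[sl]*np.arange(35)[sl]).sum()\/w[sl].sum(),2))/' st.py; python3 st.py top8
```

```text
t 12.65 pos [0.4724 0.2757 0.0768] yaw -6.46 tilt [-0.0002  0.0004] F [ 0.84  6.3  -1.72] M [ 0.95 -0.29  0.06] open 0.223
top4.png sleeve 218.96
top8.png sleeve 228.72
```

>>> arm_command([
  {"rot": [0,0,0],"offset": [0,0.1,0],"gripper": 1},
  {"rot": [0,0,0],"offset": [0,0.2,0],"gripper": 1},
  {"rot": [0,0,0],"offset": [0,0.3,0],"gripper": 1},
  {"rot": [0,0,0],"offset": [0,0.4,0],"gripper": 1},
  {"rot": [0,0,0],"offset": [0,0.5,0],"gripper": 1},
  {"rot": [0,0,0],"offset": [0,0.6,0],"gripper": 1},
  {"rot": [0,0,0],"offset": [0,0.7,0],"gripper": 1},
  {"rot": [0,0,0],"offset": [0,0.8,0],"gripper": 1},
])

```text
time_s: 13.5
position: [0.4725, 0.2677, 0.077]
tcp_rot: [[0.994, -0.112, 0.002], [-0.112, -0.994, 0.0], [0.002, -0.001, -1.0]]
force: [2.9, 5.4, -1.5]
opening: 0.227
```

```bash
python3 st.py top9
```

```text
t 13.5 pos [0.4725 0.2677 0.077 ] yaw -6.41 tilt [0.0021 0.0005] F [ 2.94  5.38 -1.5 ] M [ 0.74 -0.55  0.16] open 0.227
top4.png sleeve 218.96
top9.png sleeve 228.71
```

>>> arm_command([
  {"rot": [0,0,0],"offset": [0,0.1,0],"gripper": 1},
  {"rot": [0,0,0],"offset": [0,0.2,0],"gripper": 1},
  {"rot": [0,0,0],"offset": [0,0.3,0],"gripper": 1},
  {"rot": [0,0,0],"offset": [0,0.4,0],"gripper": 1},
  {"rot": [0,0,0],"offset": [0,0.5,0],"gripper": 1},
  {"rot": [0,0,0],"offset": [0,0.6,0],"gripper": 1},
  {"rot": [0,0,0],"offset": [0,0.7,0],"gripper": 1},
  {"rot": [0,0,0],"offset": [0,0.7,0],"gripper": 1},
])

```text
time_s: 14.35
position: [0.4708, 0.2604, 0.0767]
tcp_rot: [[0.994, -0.112, -0.0], [-0.112, -0.994, -0.0], [-0.0, 0.0, -1.0]]
force: [3.2, 2.8, -2.1]
opening: 0.226
```

```bash
python3 st.py top10
python3 - <<'E'
import cv2
f=cv2.imread('pics/top10.png')[225:265,180:250]
cv2.imwrite('pics/c10.png',cv2.resize(f,None,fx=10,fy=10,interpolation=cv2.INTER_CUBIC))
E
```

```text
t 14.35 pos [0.4708 0.2604 0.0767] yaw -6.43 tilt [-0.0002 -0.0003] F [ 3.16  2.77 -2.12] M [ 0.45 -0.63  0.13] open 0.226
top4.png sleeve 218.96
top10.png sleeve 228.65
```

View pics/c10.png

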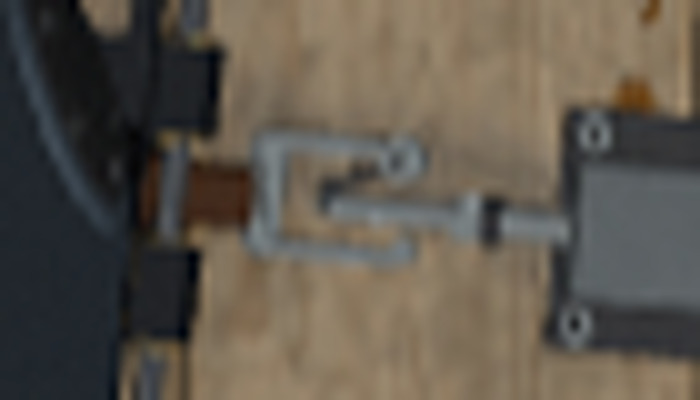

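>>> arm_command([
  {"rot": [0,0,0],"offset": [0,0.1,0],"gripper": 1},
  {"rot": [0,0,0],"offset": [0,0.2,0],"gripper": 1},
  {"rot": [0,0,0],"offset": [0,0.3,0],"gripper": 1},
  {"rot": [0,0,0],"offset": [0,0.4,0],"gripper": 1},
  {"rot": [0,0,0],"offset": [0,0.5,0],"gripper": 1},
  {"rot": [0,0,0],"offset": [0,0.5,0],"gripper": 1},
])

```text
time_s: 15.0
position: [0.4693, 0.2554, 0.0766]
tcp_rot: [[0.994, -0.113, -0.002], [-0.113, -0.994, -0.001], [-0.002, 0.001, -1.0]]
force: [0.6, 3.0, -1.8]
opening: 0.23
```

```bash
cat > g.py <<'E'
import numpy as np,sys
f=np.load('pics/'+sys.argv[1]+'.png.npz')['frame'].sum(2)//3
print(f[236:252,204:226])
E
python3 st.py top11; python3 g.py top11
```

```text
t 15.0 pos [0.4693 0.2554 0.0766] yaw -6.46 tilt [-0.0024 -0.0005] F [ 0.6   2.97 -1.83] M [ 0.38 -0.12 -0.03] open 0.23
top4.png sleeve 218.96
top11.png sleeve 226.76
[[100 106 103  92  91  96 105 107 110 115 113 107 109 113 113 109 116 118
  114 111 113 119]
 [104 108 103  90  90  93  98 107 109 110 108 106 105 109 110 108 116 115
  103 101 111 116]
 [105 110 102  92  85  96  94 101  94  90  91  87  91  90  92 102 111 106
   88  97 108 114]
 [104 108  88 100 102 113 110 112 105 101 107 101 102  99  97  87 108 109
  103  94 104 109]
 [108 110  82 111 120 125 101 109 115 111 116 113 115 116 120 107 114 108
  122 111  91 103]
 [ 83  85  76  96 110 126  79  97 105 102 105 102 104 109 115 117 109  75
  121 131  85 103]
 [ 40  37  48  89  95 124  84 103 106 108 109 102 100 104 104 100 117  96
  123 121  93 106]
 [ 41  40  34 103  93 123  75  98  99  99 110 104 101 108 105  99 101 102
  105 106  90  90]
 [ 46  44  37 106 101 114  66  90  95  88  98  92  90  94  92  86  57  57
   85  87 104 113]
 [ 45  45  33 107 113  98  71 110 114 113 110 108 105 104 101  99  92  87
   98  78 120 136]
 [ 46  44  28 110 119 101  94 117 114 117 116 116 117 135 125 121 122 122
  118 104 123 132]
 [ 41  41  59 110 124 106 107 114 113 109 107 109 109 129 124 108  96 105
  115 111 125 123]
 [ 86  64  92 107 129  89 111 119 121 118 117 116 114 118 125  85  52  86
  110 108 117 109]
 [109  78 111 115 124  91 108 105 109 104 101  98 102 101 114  75  49 109
  114  94 111 112]
 [102  87 111 115 119 118 118 110 112 107 104 101 109 102 110  99  91 122
  125  98 112 118]
 [100  95 101 113 116 116 123 125 113 113 123 116 120 117 118 119 122 114
  119 116 112 116]]
```

Run:
```python
import cv2
f=cv2.imread('pics/top11.png')[225:265,180:250]
cv2.imwrite('pics/c11.png',cv2.resize(f,None,fx=10,fy=10,interpolation=cv2.INTER_CUBIC))
```

```text
(no output)
```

View pics/c11.png

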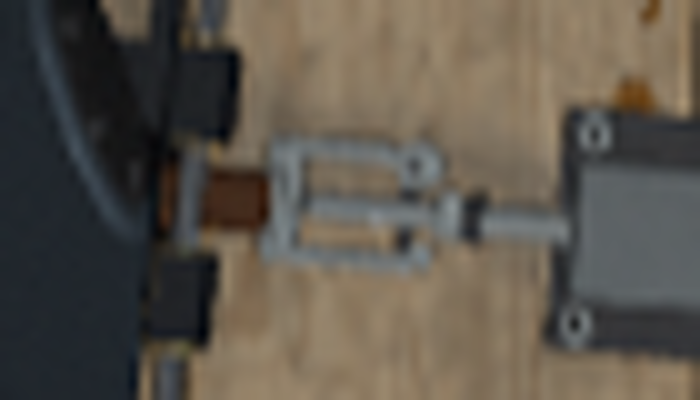

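>>> arm_command([
  {"rot": [0,0,0],"offset": [0,-0.5,0],"gripper": 1},
  {"rot": [0,0,0],"offset": [0,-1.0,0],"gripper": 1},
  {"rot": [0,0,0],"offset": [0,-1.5,0],"gripper": 1},
  {"rot": [0,0,0],"offset": [0,-2.0,0],"gripper": 1},
  {"rot": [0,0,0],"offset": [0,-2.5,0],"gripper": 1},
  {"rot": [0,0,0],"offset": [0,-3.0,0],"gripper": 1},
  {"rot": [0,0,0],"offset": [0,-3.5,0],"gripper": 1},
  {"rot": [0,0,0],"offset": [0,-3.8,0],"gripper": 1},
])

```text
time_s: 15.85
position: [0.4747, 0.294, 0.0768]
tcp_rot: [[0.994, -0.112, 0.0], [-0.112, -0.994, 0.0], [0.0, -0.0, -1.0]]
force: [-0.9, -0.4, -2.1]
opening: 0.227
```

```bash
sed -i 's/w\[:12\]=0/w[:9]=0/' st.py; python3 st.py top12; python3 g.py top12
```

```text
t 15.85 pos [0.4747 0.294  0.0768] yaw -6.41 tilt [0.0003 0.0001] F [-0.93 -0.42 -2.13] M [-0.03 -0.09 -0.  ] open 0.227
top4.png sleeve 218.96
top12.png sleeve 218.97
[[ 97 105 104  91  91  95 103 107 111 115 113 107 109 112 114 108 115 118
  114 111 112 118]
 [ 98  97  90  84 104 100  87 106 107 109 107 105 104 107 109 107 117 114
  104 101 110 116]
 [112 111  96 103 117 115 103  96 109 107 104 102  98  98 102 102 111 110
  100  96 108 114]
 [106 109 105 110  94 120 125  81 111 109 108 103  97  98 102 100 107 107
  101  98 104 109]
 [ 95  99  94 112  74 122 123  87 108 109 112 106  99 102 105 103 108 106
  101 102  99 104]
 [109 111  99 101  94 116 107  98 105 107 109 104 100 103 105 100 100 103
  101 104  98 103]
 [114 114 108  69  74 105  95 103 106 108 109 102  99 106 106 101  94 100
  100 107 100 104]
 [ 98  95  95  61  42  89  86  97  99  99 110  96 101 114  88  72  71 104
  101 108 103 104]
 [106 104 105  97  94  99  94  98  95  89  99  83 110 129  71  31  42  89
   86  88  91  90]
 [119 119 135 121 123 120 119 115 114 111 110 105 121 134  73  44  72  98
   93  90  90  85]
 [113 107 118  94  97 107 116 117 113 117 116 114 124 122  66  48  99 122
  118 117 116 114]
 [111 101  83  59  83  95  98 114 111 109 107 106 122 111  58  47  85 114
  115 116 118 122]
 [107 100  88  81 110 116  89 117 121 116 115 114 117 117  84  62  80 111
  112 108 112 117]
 [121 118 113 111 119 120  97 121 122 120 122 120 120 124 114 103 111 123
  119 112 114 115]
 [118 117 107 112 116 108 108 128 124 120 123 124 123 125 124 124 124 127
  126 119 113 117]
 [ 99  94  93 107 114 105 112 129 125 120 124 124 122 123 123 122 119 123
  127 121 112 116]]
```

>>> arm_command([
  {"rot": [0,0,0],"offset": [0,-0.3,0],"gripper": 1},
  {"rot": [0,0,0],"offset": [0,-0.6,0],"gripper": 1},
  {"rot": [0,0,0],"offset": [0,-0.8,0],"gripper": 1},
  {"rot": [0,0,0],"offset": [0,-1.0,0],"gripper": 1},
  {"rot": [0,0,0],"offset": [0,-1.2,0],"gripper": 1},
  {"rot": [0,0,0],"offset": [0,-1.4,0],"gripper": 1},
  {"rot": [0,0,0],"offset": [0,-1.6,0],"gripper": 1},
  {"rot": [0,0,0],"offset": [0,-1.7,0],"gripper": 1},
])

```text
time_s: 16.7
position: [0.4764, 0.3104, 0.0767]
tcp_rot: [[0.994, -0.112, -0.0], [-0.112, -0.994, -0.0], [-0.0, 0.0, -1.0]]
force: [0.1, -1.7, -1.8]
opening: 0.229
```

```bash
python3 st.py top13
```

```text
t 16.7 pos [0.4764 0.3104 0.0767] yaw -6.42 tilt [-0.0002 -0.0002] F [ 0.11 -1.66 -1.75] M [-0.17 -0.09  0.02] open 0.229
top4.png sleeve 218.96
top13.png sleeve 215.66
```

>>> arm_command([
  {"rot": [0,0,0],"offset": [0,-0.05,0],"gripper": 1},
  {"rot": [0,0,0],"offset": [0,-0.05,0],"gripper": 1},
  {"rot": [0,0,0],"offset": [0,0.3,0],"gripper": 1},
  {"rot": [0,0,0],"offset": [0,0.7,0],"gripper": 1},
  {"rot": [0,0,0],"offset": [0,1.1,0],"gripper": 1},
  {"rot": [0,0,0],"offset": [0,1.5,0],"gripper": 1},
  {"rot": [0,0,0],"offset": [0,1.9,0],"gripper": 1},
  {"rot": [0,0,0],"offset": [0,1.9,0],"gripper": 1},
])

```text
time_s: 17.55
position: [0.4742, 0.2908, 0.0767]
tcp_rot: [[0.994, -0.113, -0.001], [-0.113, -0.994, -0.0], [-0.001, 0.0, -1.0]]
force: [-0.2, 0.6, -1.9]
opening: 0.225
```

>>> arm_command([
  {"rot": [0,0,0],"offset": [0,0,0.05],"gripper": 1},
  {"rot": [0,0,0],"offset": [0,0,0.1],"gripper": 1},
  {"rot": [0,0,0],"offset": [0,0,0.15],"gripper": 1},
  {"rot": [0,0,0],"offset": [0,0,0.15],"gripper": 1},
])

```text
time_s: 17.95
position: [0.4743, 0.2916, 0.0752]
tcp_rot: [[0.994, -0.112, -0.0], [-0.112, -0.994, 0.0], [-0.0, 0.0, -1.0]]
force: [0.4, 0.2, -2.6]
opening: 0.226
```

```bash
python3 st.py top14
```

```text
t 17.95 pos [0.4743 0.2916 0.0752] yaw -6.42 tilt [-0.0001  0.    ] F [ 0.36  0.22 -2.59] M [ 0.09 -0.12  0.05] open 0.226
top4.png sleeve 218.96
top14.png sleeve 218.96
```

>>> arm_command([
  {"rot": [0,0,0],"offset": [0,0,0.04],"gripper": 1},
  {"rot": [0,0,0],"offset": [0,0,0.04],"gripper": 1},
  {"rot": [0,0,0],"offset": [0,0,0.04],"gripper": 1},
])

```text
time_s: 18.3
position: [0.4744, 0.2915, 0.0749]
tcp_rot: [[0.994, -0.112, 0.0], [-0.112, -0.994, 0.0], [0.0, -0.0, -1.0]]
force: [-0.4, 0.3, -1.5]
opening: 0.226
```

>>> arm_command([
  {"rot": [0,0,0],"offset": [0,0,0.04],"gripper": 1},
  {"rot": [0,0,0],"offset": [0,0,0.04],"gripper": 1},
  {"rot": [0,0,0],"offset": [0,0,0.04],"gripper": 1},
])

```text
time_s: 18.6
position: [0.4744, 0.2915, 0.0749]
tcp_rot: [[0.994, -0.112, 0.0], [-0.112, -0.994, 0.0], [0.0, -0.0, -1.0]]
force: [-2.1, -0.4, 3.8]
opening: 0.227
```

Touching the worktop now. Release and rise.

>>> arm_command([
  {"rot": [0,0,0],"offset": [0,0,-0.03],"gripper": 1},
  {"rot": [0,0,0],"offset": [0,0,-0.03],"gripper": 0.7},
  {"rot": [0,0,0],"offset": [0,0,-0.03],"gripper": 0.6},
  {"rot": [0,0,0],"offset": [0,0,-0.03],"gripper": 0.4},
  {"rot": [0,0,0],"offset": [0,0,-0.03],"gripper": 0.2},
  {"rot": [0,0,0],"offset": [0,0,-0.03],"gripper": 0},
  {"rot": [0,0,0],"offset": [0,0,-0.03],"gripper": 0},
  {"rot": [0,0,0],"offset": [0,0,-0.03],"gripper": 0},
])

```text
time_s: 19.4
position: [0.4744, 0.2915, 0.0747]
tcp_rot: [[0.994, -0.112, 0.0], [-0.112, -0.994, 0.0], [0.0, -0.0, -1.0]]
force: [0.1, 0.4, -0.4]
opening: 0.759
```

>>> arm_command([
  {"rot": [0,0,0],"offset": [0,0,0],"gripper": 0},
  {"rot": [0,0,0],"offset": [0,0,0],"gripper": 0},
  {"rot": [0,0,0],"offset": [0,0,-0.5],"gripper": 0},
  {"rot": [0,0,0],"offset": [0,0,-1.5],"gripper": 0},
  {"rot": [0,0,0],"offset": [0,0,-3],"gripper": 0},
  {"rot": [0,0,0],"offset": [0,0,-5],"gripper": 0},
  {"rot": [0,0,0],"offset": [0,0,-8],"gripper": 0},
  {"rot": [0,0,0],"offset": [0,0,-11],"gripper": 0},
])

```text
time_s: 20.2
position: [0.4741, 0.2913, 0.1863]
tcp_rot: [[0.994, -0.112, -0.0], [-0.112, -0.994, -0.0], [-0.0, 0.0, -1.0]]
force: [0.9, -0.6, 0.1]
opening: 1.001
```

>>> arm_command([
  {"rot": [0,0,0],"offset": [0,-2,-2],"gripper": 0},
  {"rot": [0,0,0],"offset": [0,-4,-4],"gripper": 0},
  {"rot": [0,0,0],"offset": [0,-7,-6],"gripper": 0},
  {"rot": [0,0,0],"offset": [0,-10,-8],"gripper": 0},
  {"rot": [0,0,0],"offset": [0,-12,-9],"gripper": 0},
  {"rot": [0,0,0],"offset": [0,-12,-9],"gripper": 0},
])

```text
time_s: 20.8
position: [0.4886, 0.4136, 0.2779]
tcp_rot: [[0.994, -0.109, 0.006], [-0.109, -0.994, 0.004], [0.005, -0.005, -1.0]]
force: [0.2, -0.8, 0.1]
opening: 1.002
```

```bash
python3 st.py top15
python3 - <<'E'
from h import *
a=cv2.imread('pics/top15.png')[225:265,170:240]; s=cap('side','side15.png')['frame'][200:260,260:350,::-1]
cv2.imwrite('pics/c15.png',np.vstack([cv2.resize(a,(560,320),interpolation=2)[:,:540],cv2.resize(s,(540,260*540//390) if 0 else (405,270),interpolation=2).copy() if 0 else cv2.resize(s,(540,270),interpolation=2)]))
E
```

```text
t 20.8 pos [0.4886 0.4136 0.2779] yaw -6.28 tilt [0.0058 0.0041] F [ 0.23 -0.77  0.15] M [-0.09 -0.11 -0.02] open 1.002
top4.png sleeve 218.96
top15.png sleeve 218.95
```

View pics/c15.png

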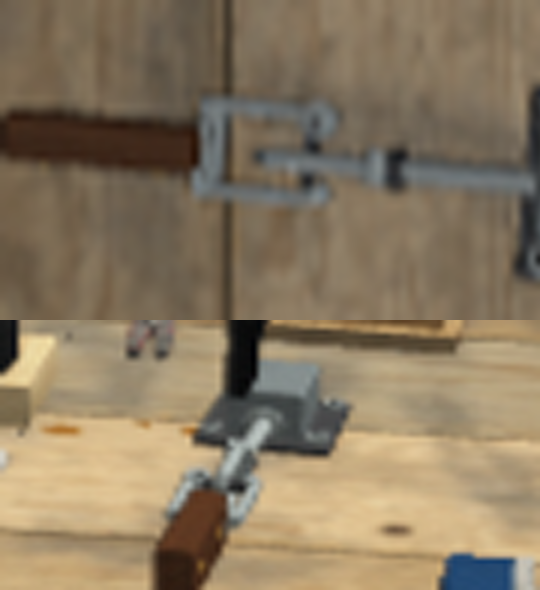

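```bash
python3 -c "
from h import *
print(ticket.hand_in())"
```

```text
the job is handed in; nothing more can be done
None
```

The handle is clipped to the pull loop, the catch was checked with a pull, and the job is handed in at about 21 s of the 61 s allowed. No verdict was reported.

- **Clipping on:** I gripped the handle and pushed the fork onto the near bar in small steps. The loop backed away about 29 mm before it bore. The gate then opened, with about 6.3 N the highest push I read. Those readings were taken only at the end of each move, so brief peaks between them went unseen. The pictures then showed the gate shut behind the bar.
- **Pull check:** I drew the handle back and the loop came out about 9.8 mm, by its shift in the top picture, with about 1.7 N of pull. It then slid back to its rest position.
- **Letting go:** I lowered the handle until it touched the worktop, opened the gripper and backed the arm away. The last top and side pictures show:
  - the handle upright with the bar inside the fork;
  - the gate across the mouth;
  - the loop at rest.

The arm stayed clear of the other tools, though I did not measure their positions again afterwards. None of the last checks failed or disagreed.

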